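# Wipe the brass chips off the base plate into its tray

## Task

Take the orange scraper block by its grip and wipe both brass chips along the dark base plate into the blue tray at its end; push them with the scraper only, do not touch them with the gripper. Then stand the scraper upright on the table, clear of the plate and the tray.

Things in the scene. Friction and masses are not known exactly. Their poses are not given: they have to be found in the camera images.
- scraper_mid (a point): Centre of the orange scraper block, half-way up (35 mm above its underside). It stands upright, z up; 110 mm long (its x), 34 thick (its y), 70 high, about 0.14 kg. The lower 22 mm are the flat wiping foot (110 x 34 mm, black rubber sole); above it is the grip, 60 mm long (x), 22 thick (y): pinch it across y from above. Same after a half turn. Wipe with a long side leading.
- plate: Dark steel plate, fixed; 150 mm in x, 220 in y, 20 thick, flat top, no rims. Origin: centre of its underside, at table height. On its +y end is a blue tray: inside 180 mm wide in x (centred), y from 111 to 180 mm, floor 4 mm above the table, walls at far end and sides 3 mm thick, 30 high; open towards the plate: what is pushed over the plate's edge (y = 110 mm) drops in.
- chip_a: Loose brass chip, about 20 x 14 x 8 mm, 14 g, lying on the plate's top, within 30 mm of the plate's long centre line (its y axis) and between y = -30 and 5 mm in the plate's frame. Origin: centre of its underside.
- chip_b: Second loose brass chip, alike, lying nearer to the tray: within 30 mm of the plate's long centre line and between y = 35 and 65 mm in the plate's frame. Origin: centre of its underside.

How it is judged:
On the way, in this order (a step that is already met when the one before it is completed fails the run):
1. the scraper's foot is brought down on the plate (within 10 mm of its top) (z of scraper_mid in the frame of plate between 0.045 and 0.065 m and x of scraper_mid in the frame of plate between -0.075 and 0.075 m and y of scraper_mid in the frame of plate between -0.12 and 0.11 m), for 0.1 s.
2. both chips lie in the tray (x of chip_a in the frame of plate between -0.092 and 0.092 m and y of chip_a in the frame of plate between 0.108 and 0.183 m and z of each of chip_a, chip_b in the frame of plate below 0.019 m and x of chip_b in the frame of plate between -0.092 and 0.092 m and y of chip_b in the frame of plate between 0.108 and 0.183 m), for 0.2 s.
At the end, for the whole second after the job is handed in: Both chips lie within the tray's walls, below the plate's top; the scraper stands upright (within 10 degrees) on the table, its centre 27 to 43 mm high and outside the outline of plate and tray (beyond 100 mm either side of the plate's centre line, or beyond y = -120 or 190 mm in its frame) (all of step 2 and height (world z) of scraper_mid between 0.027 and 0.043 m and angle between scraper_mid's own z axis and vertical below 0.17 rad and (x of scraper_mid in the frame of plate below -0.1 m or x of scraper_mid in the frame of plate above 0.1 m or y of scraper_mid in the frame of plate below -0.12 m or y of scraper_mid in the frame of plate above 0.19 m)); the robot touches nothing.
It fails at once if the gripper's fingers push or grip a chip (more than 1 N) (contact force between the fingers and chip_a above 1 N or contact force between the fingers and chip_b above 1 N).
It also fails if it takes over 53 s, if anything falls off the work surface, if the arm or the gripper's body presses on something with over 40 N, if the wrist force passes 120 N, or if a joint passes its speed limit or range.

## Robot

A 6-joint arm with a two-finger parallel gripper is mounted at the origin on the work surface; the furniture and walls round the work are solid. World frame = base frame: x ahead of the robot, y to its left, z up, the work surface at z = 0. Lengths are in m, angles in rad, forces in N, time in s.
With the tool pointing down it reaches from about 0.3 to 0.875 m from the base axis. Payload 6.4 kg.
Tool frame: the origin (TCP) lies between the finger pads; the fingertips stand 19 mm ahead of it and the grasp point (between the pads) is the TCP (ctrl.tips_ahead is the z of the fingertips in the tool frame, in m); z points along the fingers, y is the line along which they close (so a half turn about z gives the same grasp; the last joint's range is limited). The gripper opens to 85 mm and grips with 20 to 120 N. Pads are 22 mm wide; open, the fingers measure 114 mm over their backs; the gripper's body (76 mm by 85 mm) begins 54 mm behind the grasp point. The pads swing forward as they close: fully open they stand 13 mm farther back than shut.
Start: joints at [-1.443, 0.181, 1.607, -0, 1.354, -0.206], TCP at [0.188, -0.543, 0.25] pointing down, gripper open.
Joint ranges: [-2.99, 2.99], [-0.89, 2.07], [0.3, 2.58], [-1.14, 4.28], [0, 2.63], [-3.12, 3.12]. Speed limits (rad/s): [2.57, 2.57, 3.01, 3.14, 3.14, 3.14].

## Interface

Orientations are given as a unit quaternion [w, x, y, z].
In Python, from bench import readout, vision, ctrl gives the robot as it stands.
- The arm moves only by the tool play_rows, never from a script. Its arguments are lists of equal length, an entry for each row: "xyz": the shift along the tool's x, y, z in mm, a list of three; "rot": the turn, a rotation vector about the tool's x, y, z in rad, a list of three; "grip": the opening, from 0 (shut) to 1 (fully open). In form: {"xyz": [[x, y, z], ...], "rot": [[rx, ry, rz], ...], "grip": [grip, ...]}. A call has exactly 10 rows; each row is the pose to reach, as a shift and turn from the pose commanded when the call began, along the tool's axes at that moment; what a row does not reach only later rows make up. A row lasts 1/8 s, in which the tool goes at most 62.5 mm and 10.7 degrees, less where a joint would pass 70% of its speed; a pose out of reach is approached as far as the arm can. A call with a gripper value outside its range is refused whole. The fingers move at their own pace and stop on an object; the grip force is fixed at half the most. Time passes only in rows, so rows that repeat a pose let the fingers close, or fill a call up. It gives the time, the measured TCP pose, the force, the opening and the grip force at its end, in the units of the state.
- readout.get_obs(): the state, without advancing time (a new reading comes with each control period).
- vision.camera(name): name is "scene" or "top" or "wrist"; returns a dict with "color" (420x560x3 uint8, red, green, blue), "depth" (420x560 float32, m along the optical axis (not along the pixel's ray), 0 where there is no reading), "camera_matrix" (3x3 intrinsics, pixels), "k1" (the pictures are not rectified: a ray, as slopes to the right and down, at radius r is drawn at 1 + k1 r^2 times it, then the intrinsics apply), "extrinsics" (4x4, takes a point from camera to world coordinates); the wrist camera has in their place "hand_eye" (4x4, takes a point from camera to tool coordinates, whose origin is the TCP and whose axes are the flange's). Camera axes: x right, y down, z forward; pixel columns grow to the right and rows downward; lengths in m; the calibration is good to about 2 mm. A picture is of the moment at which its call begins: read the wrist's pose just before it.
- ctrl.hand_in(): hands the job in; it is judged then, once.
The state is a dict: "time_s": time; "q": joint angles; "dq": joint speeds; "joint_efforts": joint torques, N m; "eef_pos": TCP position; "eef_rot": TCP orientation; "wrist_force": force on the tool from outside, world axes, zero at the start; "torque": the same for the moment, N m; "opening": opening from 0.0 (shut) to 1.0 (fully open); "grasp_force": force on a finger pad.
Only numpy, scipy, OpenCV 4.12 (cv2) and the standard library are available. Lean on these libraries where they do the work, as an engineer would, in place of code of your own. Each camera call takes 0.05 s, during which the arm holds its last target. There are 200 camera calls.

## Working session

There is one attempt and no reset: what is moved stays moved. The work goes in short steps, Python scripts to look and compute and a tool call to move; the robot and the scene stay as the last step left them, time stands still between calls to the robot, and variables do not carry over. Pictures are saved under pics/ and viewed, at most 10 in all, crops included, and the job is handed in when it is done.

Besides the shell and the picture viewer there is one more tool, called after "Call:" as name(argument=value, ...), one argument or row to a line, values as JSON. play_rows: Moves the arm, as the interface text tells. Its arguments: {"type":"object","properties":{"xyz":{"type":"array","items":{"type":"array","items":{"type":"number"}}},"rot":{"type":"array","items":{"type":"array","items":{"type":"number"}}},"grip":{"type":"array","items":{"type":"number"}}},"required":["xyz","rot","grip"]}

```bash
mkdir -p pics
python3 - <<'E'
from bench import readout, vision, ctrl
import cv2,numpy as np,pickle
o=readout.get_obs();print(o['time_s'],o['eef_pos'],o['eef_rot'],o['opening'])
for n in ['top','scene']:
    c=vision.camera(n);pickle.dump(c,open(n+'.pkl','wb'))
    cv2.imwrite(f'pics/{n}1.png',c['color'][:,:,::-1]);print(n,c['k1'],c['extrinsics'].round(3).tolist())
E
```

```text
0.0 [ 0.18831143 -0.54274291  0.24937946] [-8.78674241e-04  9.86108766e-01  1.66098551e-01  3.37930229e-05] 0.9978007279742225
top -0.0271963597083629 [[-0.014, -0.997, 0.069, 0.454], [-1.0, 0.012, -0.017, -0.155], [0.016, -0.07, -0.997, 0.898], [0.0, 0.0, 0.0, 1.0]]
scene 0.031375497442427576 [[-0.881, -0.236, 0.41, 0.15], [-0.473, 0.427, -0.771, 0.531], [0.007, -0.873, -0.488, 0.468], [0.0, 0.0, 0.0, 1.0]]
```

View pics/top1.png

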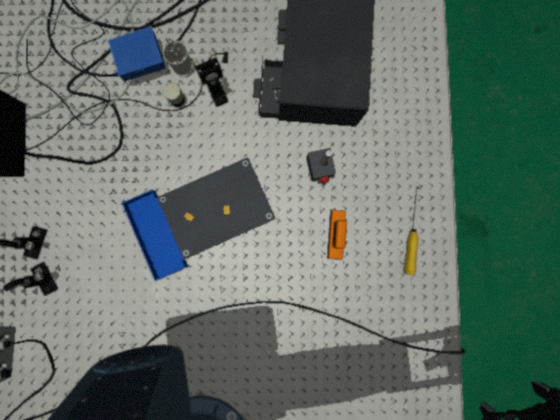

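View pics/scene1.png

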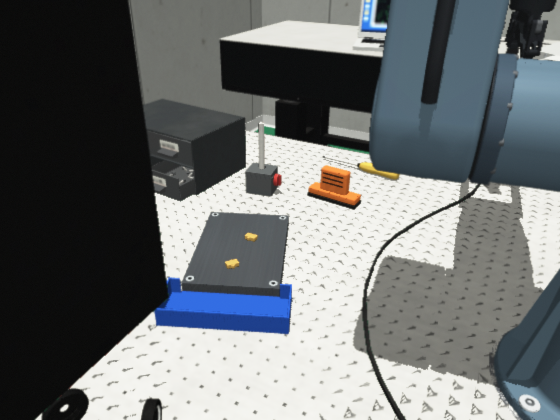

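The top view shows the plate (about 215,207) with its tray to the left (155,235), chips at (189,217) and (227,210), and the scraper at (338,234). A gauge with a tall thin rod stands at (322,165), close to the scraper.

```bash
cat > h.py <<'E'
import numpy as np,cv2
def cloud(c,E):
    """world xyz for every pixel"""
    h,w=c['depth'].shape;v,u=np.mgrid[:h,:w]
    p=cv2.undistortPoints(np.stack([u,v],-1).reshape(-1,1,2).astype(float),c['camera_matrix'],np.array([c['k1'],0,0,0.])).reshape(h,w,2)
    d=c['depth'];X=np.dstack([p*d[...,None],d])
    return X@E[:3,:3].T+E[:3,3]
def rect(P):
    return cv2.minAreaRect(P[:,:2].astype(np.float32)*1000)
E
python3 - <<'E'
import pickle,cv2,numpy as np
from h import *
for n in ['top','scene']:
    c=pickle.load(open(n+'.pkl','rb'));P=cloud(c,c['extrinsics']);hsv=cv2.cvtColor(c['color'],cv2.COLOR_RGB2HSV);H,S,V=cv2.split(hsv)
    ok=(c['depth']>0)
    work=np.abs(P[...,0]-.45)<.4
    m={'orange':(H>3)&(H<13)&(S>150)&(V>100),'brass':(H>=14)&(H<30)&(S>120)&(V>90),'blue':(H>100)&(H<125)&(S>150)&(V>60),'dark':(V<95)&(S<90)&(P[...,2]>.012)&(P[...,2]<.03)}
    for k,b in m.items():
        nn,l,st,ct=cv2.connectedComponentsWithStats((b&ok&work).astype(np.uint8))
        for i in range(1,nn):
            if st[i,4]>(25 if k!='dark' else 2000) and st[i,4]<30000:
                q=P[l==i];r=rect(q);print(n,k,st[i,4],ct[i].round(),'mean',q.mean(0).round(4),'z',np.percentile(q[:,2],[5,95]).round(3),'rect',np.round(r[0]),np.round(r[1]),round(r[2],1))
                if k=='orange':
                    t=q[q[:,2]>.05]; 
                    if len(t)>20:print('  grip top',rect(t),t.mean(0))
    # gauge rod: tall stuff near the scraper
    b=ok&(P[...,2]>.03)&(P[...,0]>.4)&(P[...,0]<.56)&(P[...,1]>-.36)&(P[...,1]<-.1)&(S<120)
    q=P[b]
    if len(q): print('tall',len(q),np.percentile(q,[1,50,99],axis=0).round(3).tolist(),q[q[:,2]>.08].mean(0))
E
```

```text
top brass 56 [226. 210.] mean [ 0.5134 -0.0628  0.0275] z [0.026 0.03 ] rect [514. -62.] [13. 20.] 89.8
top brass 595 [337. 234.] mean [ 0.4567 -0.3004  0.0423] z [0.019 0.071] rect [ 457. -303.] [ 29. 102.] 85.0
top brass 59 [189. 216.] mean [0.4998 0.0192 0.0274] z [0.025 0.029] rect [500.  20.] [20. 15.] 67.5
top brass 408 [411. 254.] mean [ 0.4117 -0.4675  0.0192] z [0.012 0.025] rect [ 414. -468.] [21. 93.] 83.0
top blue 720 [136.  62.] mean [0.8315 0.1282 0.0603] z [0.057 0.063] rect [837. 123.] [47. 98.] 13.3
top blue 2702 [155. 234.] mean [0.4616 0.0988 0.0059] z [0.001 0.026] rect [461.  95.] [183.  73.] 23.5
top dark 6345 [216. 208.] mean [ 0.5187 -0.0389  0.0196] z [0.017 0.022] rect [519. -39.] [149. 218.] 23.4
tall 9 [[0.428, -0.316, 0.064], [0.463, -0.315, 0.065], [0.483, -0.31, 0.067]] [nan nan nan]
scene orange 722 [335. 187.] mean [ 0.4507 -0.2938  0.0355] z [0.012 0.066] rect [ 453. -290.] [108.  29.] 8.1
  grip top ((453.19891357421875, -295.4237060546875), (56.74745559692383, 15.015498161315918), 6.938726425170898) [ 0.45006384 -0.295317    0.06038661]
scene brass
[... 204 characters left out ...]
87.5
scene brass 68 [317. 187.] mean [ 0.4925 -0.3029  0.0228] z [0.021 0.024] rect [ 485. -306.] [31. 46.] 84.3
scene brass 97 [349. 195.] mean [ 0.4209 -0.2979  0.0228] z [0.021 0.024] rect [ 429. -302.] [31. 52.] 81.8
scene brass 77 [250. 237.] mean [ 0.5118 -0.0615  0.027 ] z [0.023 0.03 ] rect [512. -62.] [15. 19.] 76.2
scene brass 96 [232. 263.] mean [0.4972 0.0207 0.0272] z [0.023 0.03 ] rect [498.  19.] [20. 14.] 49.7
scene blue 4887 [225. 310.] mean [0.4568 0.1022 0.0126] z [0.004 0.03 ] rect [410. 211.] [185. 332.] 23.2
tall 22 [[0.425, -0.32, 0.037], [0.48, -0.308, 0.064], [0.486, -0.296, 0.072]] [nan nan nan]<stdin>:19: RuntimeWarning: Mean of empty slice.
  ret = um.true_divide(
```

Found so far:
- Scraper: about (456, -302) mm, long axis about -5°.
- Plate: centre (519, -39), yaw about 23.4°.
- Chips in the plate frame: about (-15, -19) and (5, 62).

Next I'll hover over the scraper and take a closer look.

Call:
play_rows(
  xyz=[
    [30,-13,0],
    [75,-32,5],
    [125,-53,15],
    [175,-74,25],
    [225,-95,35],
    [270,-114,45],
    [310,-131,50],
    [332,-140,50],
    [332,-140,50],
    [332,-140,50],
  ],
  rot=[
    [0,0,0.05],
    [0,0,0.11],
    [0,0,0.17],
    [0,0,0.23],
    [0,0,0.29],
    [0,0,0.35],
    [0,0,0.4],
    [0,0,0.42],
    [0,0,0.42],
    [0,0,0.42],
  ],
  grip=[1,1,1,1,1,1,1,1,1,1],
)

```text
time_s: 1.35
eef_pos: [0.4557, -0.3025, 0.2001]
eef_rot: [0.0, 0.999, -0.043, -0.0]
wrist_force: [-1.0, 0.6, 0.4]
opening: 0.999
grasp_force: 0.0
```

```bash
cat >> h.py <<'E'
from scipy.spatial.transform import Rotation as R
def tool(o):
    w,x,y,z=o['eef_rot'];T=np.eye(4);T[:3,:3]=R.from_quat([x,y,z,w]).as_matrix();T[:3,3]=o['eef_pos'];return T
E
python3 - <<'E'
from bench import readout, vision
from h import *
o=readout.get_obs();T=tool(o);c=vision.camera('wrist')
print(o['time_s'],o['eef_pos'],'yaw',np.degrees(np.arctan2(T[1,0],T[0,0])),'tilt',T[:3,2],o['dq'].__abs__().max() if hasattr(o['dq'],'__abs__') else o['dq'])
cv2.imwrite('pics/w1.png',c['color'][:,:,::-1])
P=cloud(c,T@c['hand_eye']);H,S,V=cv2.split(cv2.cvtColor(c['color'],cv2.COLOR_RGB2HSV))
b=(H>3)&(H<24)&(S>130)&(V>80)&(c['depth']>0)
for lo,hi in[(.06,.08),(.015,.03)]:
    q=P[b&(P[...,2]>lo)&(P[...,2]<hi)&(abs(P[...,1]+.3)<.1)]
    if len(q):print(len(q),q.mean(0),rect(q))
E
```

```text
1.35 [ 0.4557252  -0.30254888  0.20008073] yaw -4.918537752255326 tilt [-6.24045757e-04 -1.11173817e-05 -9.99999805e-01] 0.01625041095744769
1625 [ 0.46001615 -0.30586062  0.06853581] ((459.1370544433594, -305.88104248046875), (21.979305267333984, 57.76533126831055), 83.71336364746094)
1334 [ 0.47985551 -0.30671301  0.02099762] ((459.5712890625, -306.01690673828125), (30.590286254882812, 105.32379150390625), 84.34062957763672)
```

View pics/w1.png

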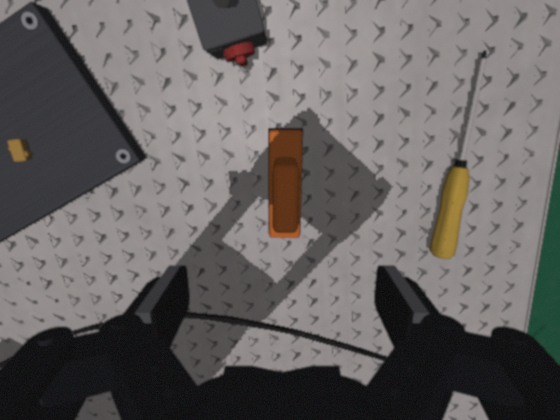

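The wrist view shows the scraper at (285,183), lined up with the tool and clear between the fingers. The gauge is ahead at (230,25). I need a fine shift of about (4, 3) mm, then I'll go down and grip.

Call:
play_rows(
  xyz=[
    [4,3,10],
    [4,3,35],
    [4,3,65],
    [4,3,95],
    [4,3,120],
    [4,3,138],
    [4,3,148],
    [4,3,150],
    [4,3,150],
    [4,3,150],
  ],
  rot=[
    [0,0,0.018],
    [0,0,0.018],
    [0,0,0.018],
    [0,0,0.018],
    [0,0,0.018],
    [0,0,0.018],
    [0,0,0.018],
    [0,0,0.018],
    [0,0,0.018],
    [0,0,0.018],
  ],
  grip=[1,1,1,1,1,1,1,1,0.6,0.3],
)

```text
time_s: 2.65
eef_pos: [0.4605, -0.306, 0.0512]
eef_rot: [0.001, 0.999, -0.052, 0.001]
wrist_force: [-0.3, 0.2, -0.5]
opening: 0.601
grasp_force: 0.0
```

Call:
play_rows(
  xyz=[
    [0,0,0],
    [0,0,0],
    [0,0,0],
    [0,0,0],
    [0,0,0],
    [0,0,0],
    [0,0,0],
    [0,0,0],
    [0,0,0],
    [0,0,0],
  ],
  rot=[
    [0,0,0],
    [0,0,0],
    [0,0,0],
    [0,0,0],
    [0,0,0],
    [0,0,0],
    [0,0,0],
    [0,0,0],
    [0,0,0],
    [0,0,0],
  ],
  grip=[0.2,0.1,0,0,0,0,0,0,0,0],
)

```text
time_s: 3.9
eef_pos: [0.4603, -0.3059, 0.0509]
eef_rot: [0.0, 0.999, -0.052, 0.0]
wrist_force: [-0.9, 0.7, 5.3]
opening: 0.246
grasp_force: 59.4
```

Call:
play_rows(
  xyz=[
    [0,0,-15],
    [0,0,-40],
    [5,-20,-60],
    [14,-50,-60],
    [25,-90,-60],
    [37,-130,-60],
    [48,-170,-60],
    [56,-198,-60],
    [59,-210,-60],
    [59,-210,-60],
  ],
  rot=[
    [0,0,0],
    [0,0,0],
    [0,0,-0.05],
    [0,0,-0.13],
    [0,0,-0.22],
    [0,0,-0.31],
    [0,0,-0.4],
    [0,0,-0.48],
    [0,0,-0.513],
    [0,0,-0.513],
  ],
  grip=[0,0,0,0,0,0,0,0,0,0],
)

```text
time_s: 5.15
eef_pos: [0.5404, -0.1026, 0.1105]
eef_rot: [0.0, 0.979, 0.203, -0.0]
wrist_force: [0.4, -0.1, -0.7]
opening: 0.248
grasp_force: 58.8
```

Run:
```python
from bench import readout, vision
from h import *
o=readout.get_obs();T=tool(o);c=vision.camera('wrist')
print(o['time_s'],o['eef_pos'],'yaw',np.degrees(np.arctan2(T[1,0],T[0,0])),T[:3,2],o['wrist_force'],o['opening'])
cv2.imwrite('pics/w2.png',c['color'][:,:,::-1])
s=vision.camera('scene');cv2.imwrite('pics/s2.png',s['color'][:,:,::-1])
yaw=np.radians(23.4);A=np.array([[np.cos(yaw),np.sin(yaw)],[-np.sin(yaw),np.cos(yaw)]])
for n,c,E in[('w',c,T@c['hand_eye']),('s',s,s['extrinsics'])]:
    P=cloud(c,E);H,S,V=cv2.split(cv2.cvtColor(c['color'],cv2.COLOR_RGB2HSV))
    L=(P[...,:2]-[.519,-.039])@A.T
    b=(H>=3)&(H<30)&(S>120)&(V>80)&(c['depth']>0)&(abs(L[...,0])<.075)&(abs(L[...,1])<.115)
    nn,l,st,ct=cv2.connectedComponentsWithStats(b.astype(np.uint8))
    for i in range(1,nn):
        if st[i,4]>25:print(n,st[i,4],ct[i].round(),'plate',L[l==i].mean(0).round(4),'z',np.percentile(P[l==i][:,2],[2,50,98]).round(3))
```

```text
5.15 [ 0.54043851 -0.10256789  0.11046744] yaw 23.448319344327423 [-1.28167960e-04 -2.38799017e-04 -9.99999963e-01] [ 0.4391205  -0.11665428 -0.70386348] 0.24830266805529413
w 12088 [281. 259.] plate [ 0.0126 -0.0672] z [0.078 0.126 0.13 ]
w 618 [ 96. 206.] plate [0.0076 0.0576] z [0.023 0.027 0.028]
w 491 [217. 234.] plate [-0.0122 -0.0225] z [0.023 0.027 0.028]
s 1207 [251. 193.] plate [-0.0134 -0.0566] z [0.07  0.083 0.13 ]
s 79 [251. 237.] plate [-0.0159 -0.0176] z [0.022 0.028 0.03 ]
s 96 [232. 263.] plate [0.0037 0.0634] z [0.022 0.028 0.03 ]
```

View pics/s2.png

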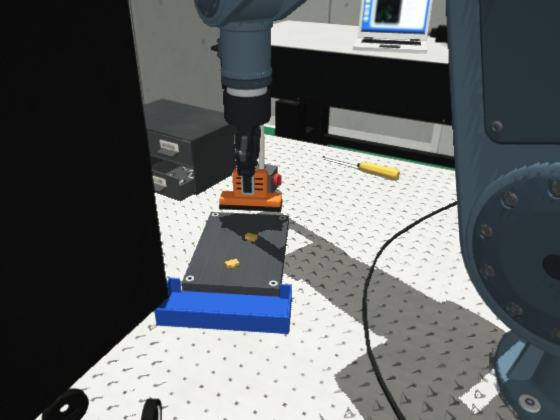

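View pics/w2.png

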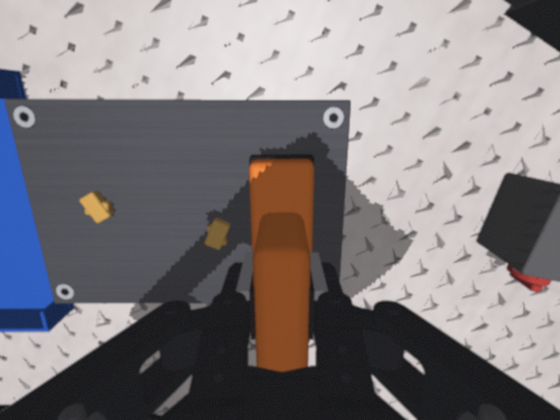

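Both pictures show the scraper held upright, square to the plate and behind both chips, at wrist view (217,233) and (96,207). Next I'll lower it to about 1 mm above the plate.

Call:
play_rows(
  xyz=[
    [0,0,8],
    [0,0,18],
    [0,0,27],
    [0,0,33],
    [0,0,36],
    [0,0,38],
    [0,0,39],
    [0,0,39],
    [0,0,39],
    [0,0,39],
  ],
  rot=[
    [0,0,0],
    [0,0,0],
    [0,0,0],
    [0,0,0],
    [0,0,0],
    [0,0,0],
    [0,0,0],
    [0,0,0],
    [0,0,0],
    [0,0,0],
  ],
  grip=[0,0,0,0,0,0,0,0,0,0],
)

```text
time_s: 6.5
eef_pos: [0.5406, -0.1029, 0.0715]
eef_rot: [0.0, 0.979, 0.203, 0.0]
wrist_force: [0.7, -0.0, -1.0]
opening: 0.255
grasp_force: 58.8
```

Call:
play_rows(
  xyz=[
    [0,-5,0],
    [0,-13,0],
    [0,-22,0],
    [0,-31,0],
    [0,-40,0],
    [0,-49,0],
    [0,-58,0],
    [0,-67,0],
    [0,-76,0],
    [0,-80,0],
  ],
  rot=[
    [0,0,0],
    [0,0,0],
    [0,0,0],
    [0,0,0],
    [0,0,0],
    [0,0,0],
    [0,0,0],
    [0,0,0],
    [0,0,0],
    [0,0,0],
  ],
  grip=[0,0,0,0,0,0,0,0,0,0],
)

```text
time_s: 7.75
eef_pos: [0.5084, -0.0288, 0.0713]
eef_rot: [-0.0, 0.979, 0.203, -0.0]
wrist_force: [0.4, -0.8, -1.1]
opening: 0.25
grasp_force: 58.8
```

Call:
play_rows(
  xyz=[
    [0,-6,0],
    [0,-15,0],
    [0,-25,0],
    [0,-35,0],
    [0,-45,0],
    [0,-55,0],
    [0,-65,0],
    [0,-75,0],
    [0,-85,0],
    [0,-93,0],
  ],
  rot=[
    [0,0,0],
    [0,0,0],
    [0,0,0],
    [0,0,0],
    [0,0,0],
    [0,0,0],
    [0,0,0],
    [0,0,0],
    [0,0,0],
    [0,0,0],
  ],
  grip=[0,0,0,0,0,0,0,0,0,0],
)

```text
time_s: 9.0
eef_pos: [0.4713, 0.0566, 0.0712]
eef_rot: [-0.0, 0.979, 0.203, -0.0]
wrist_force: [-0.4, -0.1, -0.4]
opening: 0.252
grasp_force: 58.8
```

Run:
```python
from bench import readout, vision
from h import *
o=readout.get_obs();T=tool(o)
print(o['time_s'],o['eef_pos'],'yaw',np.degrees(np.arctan2(T[1,0],T[0,0])),o['wrist_force'])
yaw=np.radians(23.4);A=np.array([[np.cos(yaw),np.sin(yaw)],[-np.sin(yaw),np.cos(yaw)]])
s=vision.camera('scene');cv2.imwrite('pics/s3.png',cv2.resize(s['color'][120:360,120:360,::-1],None,fx=2.4,fy=2.4))
for n,c,E in[('s',s,s['extrinsics'])]:
    P=cloud(c,E);H,S,V=cv2.split(cv2.cvtColor(c['color'],cv2.COLOR_RGB2HSV))
    L=(P[...,:2]-[.519,-.039])@A.T
    b=(H>=3)&(H<30)&(S>120)&(V>60)&(c['depth']>0)&(abs(L[...,0])<.1)&(abs(L[...,1])<.19)
    nn,l,st,ct=cv2.connectedComponentsWithStats(b.astype(np.uint8))
    for i in range(1,nn):
        if st[i,4]>10:print(n,st[i,4],ct[i].round(),'plate',L[l==i].mean(0).round(4),'z',np.percentile(P[l==i][:,2],[2,50,98]).round(3))
```

```text
9.0 [0.47133394 0.0565627  0.07124735] yaw 23.434515017452096 [-0.43231125 -0.0921016  -0.3769485 ]
s 1817 [237. 271.] plate [-0.0139  0.116 ] z [0.029 0.043 0.091]
s 101 [224. 303.] plate [0.0036 0.1398] z [0.007 0.013 0.014]
s 69 [240. 300.] plate [-0.0198  0.1367] z [0.012 0.015 0.019]
```

View pics/s3.png

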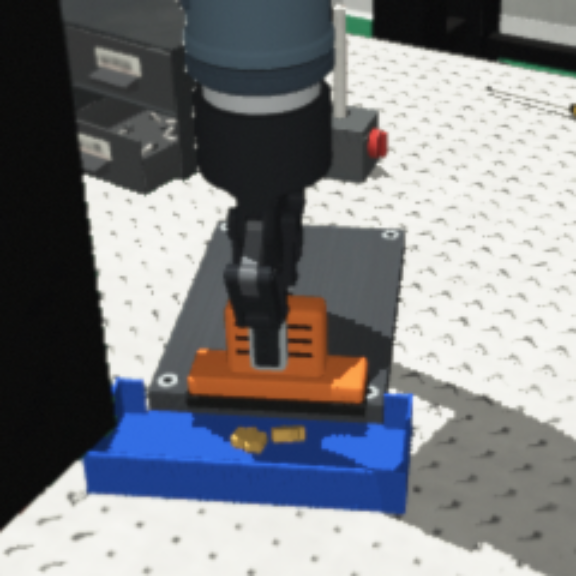

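The picture shows both chips in the tray, at (248,440) and (288,435), and the scraper's foot at the plate edge. Next I'll lift it and carry it back to the free table spot.

Call:
play_rows(
  xyz=[
    [0,0,-20],
    [0,10,-45],
    [-15,35,-50],
    [-35,75,-50],
    [-57,120,-50],
    [-80,170,-50],
    [-103,220,-50],
    [-127,270,-50],
    [-145,308,-50],
    [-152,323,-50],
  ],
  rot=[
    [0,0,0],
    [0,0,0],
    [0,0,0],
    [0,0,0],
    [0,0,0],
    [0,0,0],
    [0,0,0],
    [0,0,0],
    [0,0,0],
    [0,0,0],
  ],
  grip=[0,0,0,0,0,0,0,0,0,0],
)

```text
time_s: 10.3
eef_pos: [0.4603, -0.3034, 0.1214]
eef_rot: [0.0, 0.979, 0.202, 0.0]
wrist_force: [0.3, 0.3, -1.5]
opening: 0.252
grasp_force: 58.8
```

Call:
play_rows(
  xyz=[
    [0,0,5],
    [0,0,20],
    [0,0,35],
    [0,0,48],
    [0,0,58],
    [0,0,64],
    [0,0,68],
    [0,0,69],
    [0,0,69],
    [0,0,69],
  ],
  rot=[
    [0,0,0],
    [0,0,0],
    [0,0,0],
    [0,0,0],
    [0,0,0],
    [0,0,0],
    [0,0,0],
    [0,0,0],
    [0,0,0],
    [0,0,0],
  ],
  grip=[0,0,0,0,0,0,0,0,0,0],
)

```text
time_s: 11.55
eef_pos: [0.4608, -0.3011, 0.0527]
eef_rot: [0.0, 0.979, 0.203, 0.0]
wrist_force: [-0.2, -0.1, -0.6]
opening: 0.252
grasp_force: 58.8
```

Call:
play_rows(
  xyz=[
    [0,0,1],
    [0,0,1.5],
    [0,0,1.5],
    [0,0,1.5],
    [0,0,1.5],
    [0,0,1.5],
    [0,0,1.5],
    [0,0,1.5],
    [0,0,1.5],
    [0,0,1.5],
  ],
  rot=[
    [0,0,0],
    [0,0,0],
    [0,0,0],
    [0,0,0],
    [0,0,0],
    [0,0,0],
    [0,0,0],
    [0,0,0],
    [0,0,0],
    [0,0,0],
  ],
  grip=[0,0,0,0.3,0.5,0.8,1,1,1,1],
)

```text
time_s: 12.8
eef_pos: [0.4606, -0.3009, 0.0508]
eef_rot: [-0.0, 0.979, 0.203, -0.0]
wrist_force: [-0.7, 0.0, 0.5]
opening: 0.999
grasp_force: 0.0
```

Call:
play_rows(
  xyz=[
    [0,0,0],
    [0,0,0],
    [0,0,0],
    [0,0,-10],
    [0,0,-30],
    [0,0,-60],
    [0,0,-90],
    [0,0,-115],
    [0,0,-120],
    [0,0,-120],
  ],
  rot=[
    [0,0,0],
    [0,0,0],
    [0,0,0],
    [0,0,0],
    [0,0,0],
    [0,0,0],
    [0,0,0],
    [0,0,0],
    [0,0,0],
    [0,0,0],
  ],
  grip=[1,1,1,1,1,1,1,1,1,1],
)

```text
time_s: 14.05
eef_pos: [0.4605, -0.3008, 0.1707]
eef_rot: [0.0, 0.979, 0.203, 0.0]
wrist_force: [0.4, 0.8, -0.0]
opening: 0.998
grasp_force: 0.0
```

Run:
```python
from bench import readout, vision
from h import *
o=readout.get_obs();print(o['time_s'],o['eef_pos'],o['opening'],o['wrist_force'])
s=vision.camera('scene');cv2.imwrite('pics/s4.png',s['color'][:,:,::-1])
```

```text
14.05 [ 0.46053499 -0.3008201   0.1707448 ] 0.9978334783488615 [ 0.4047342   0.78349246 -0.0424424 ]
```

View pics/s4.png

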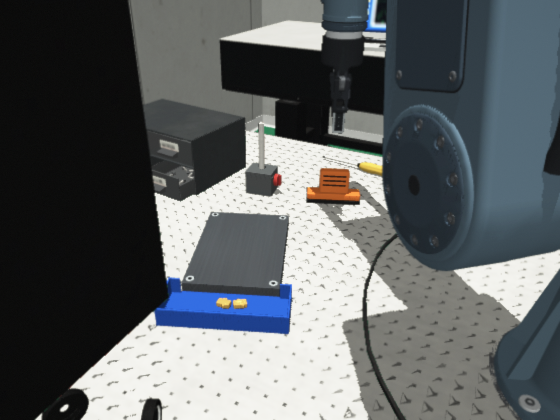

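The scraper stands upright at (334,187), well clear of the plate. Both chips lie in the tray at (223,303) and (240,303), and the gripper is clear of everything.

```bash
python3 -c "
from bench import ctrl
print(ctrl.hand_in())"
```

```text
the job is handed in; nothing more can be done
None
```

I handed the job in at about 14 s: both chips were wiped into the tray with the scraper only, and it stands upright on the table clear of plate and tray; no verdict was returned.

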